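Find the hidden bearer and stand the microphone stand on it

TASK

The thin top board of the wooden desk riser is carried only at its two ends and by one bearer hidden somewhere underneath. With the fingertips closed, press lightly along the board to feel where it stops giving, then set the heavy microphone stand down gently with its middle over that place, half-way between the front and back rails, so that it stands upright and the board does not sag under it, and let go. Press the thin board no harder than a person tests it with a fingertip, and leave the mug and the preamp where they are.

Things in the scene. Friction and masses are not known exactly. Their poses are not given: they have to be found in the camera images.
- riser: Desk riser fixed to the desk: wooden frame 238 mm (its x) by 491 mm (its y) by 90 mm high, a thin grey board let in flush on top. Origin at the centre of the underside; z up, y along the board, x across it to the back rail. Under the board one bearer, 20 mm wide along y, runs across in x from rail to rail; its middle lies anywhere from y = -130 to 130 mm here and is not measured.
- board_mid (a point): Centre of the board's top when nothing presses it, 90 mm above the riser's origin, axes as the riser's. The board reaches 100 mm each way in x, 227 mm in y. Pressed, it gives about 0.6 mm per N in mid-span, less near its y ends (0.4 at 160 mm); within 24 mm of the bearer's middle it gives under 0.7 mm, and fully again from 50 to 60 mm on. 4 to 6 N is plenty; over 25 N from the fingers cracks it.
- mic_stand: Bare table microphone stand of dark cast metal, about 0.85 kg: flat round base 120 mm across, 10 mm thick at the rim, collar up to 31 mm, then a plain steel stem 16 mm across from 31 to 150 mm height and a 12 mm brass thread to 162 mm. Starts upright on the desk. Origin at the centre of the base's underside; z along the stem.
- mic_stand_stem (a point): Point on the axis of the microphone stand's stem, 115 mm above the underside of its base: a good place to grip it from above.
- mug: Blue mug, 80 mm across, 92 mm high, standing on the desk. Origin at the centre of its underside. Leave it alone.
- preamp: Small dark desktop preamp, 110 by 150 by 50 mm, with three knobs on its top (66 mm high in all). Origin at the centre of its underside. Leave it alone.

How it is judged:
By the outcome, as a careful person would: the job done as asked, in the order asked, and still so for the second after the job is handed in, with the robot touching nothing.
It also fails if it takes over 72 s, if anything falls off the work surface, if the arm or the gripper's body presses on something with over 40 N, if the wrist force passes 120 N, or if a joint passes its speed limit or range.

ROBOT

A 6-joint arm with a two-finger parallel gripper is mounted at the origin on the work surface. World frame = base frame: x ahead of the robot, y to its left, z up, the work surface at z = 0. Lengths are in m, angles in degrees, forces in N, time in s.
With the tool pointing down it reaches from about 0.4 to 0.825 m from the base axis. Payload 7 kg.
Tool frame: the origin (TCP) lies midway between the tips of the shut fingers; the grasp point (between the pads) lies 19 mm behind it (r.grasp_offset is the distance from the TCP to the grasp point, in m); z points along the fingers, x is the direction in which the jaws open and shut, and the axes are right-handed (so a half turn about z gives the same grasp; the last joint's range is limited). The gripper opens to 88 mm and grips with 3 to 60 N. Pads are 19 mm wide; open, the fingers measure 130 mm over their backs; the gripper's body (78 mm by 193 mm) begins 47 mm behind the grasp point.
Start: joints at [81.366, 20.546, 0.682, 0, -70.136, -16.507], TCP at [0.287, 0.611, 0.227] pointing down, gripper open.
Joint ranges: [-176.03, 176.03], [-82.01, 121.73], [-58.28, 71.71], [-173.87, 95.51], [-174.79, -0.11], [-173.66, 173.66]. Speed limits (degrees/s): [136.94, 136.94, 172.46, 180, 180, 180].

INTERFACE

Orientations are given as [roll, pitch, yaw] about the fixed x, y, z axes, in that order (R = Rz(yaw) Ry(pitch) Rx(roll)).
In Python, from plant import r gives the robot as it stands.
- The arm moves only by the tool step_arm, never from a script. Its argument "deltas" is a list of rows, each a list of 7 numbers: the turn, a rotation vector about the tool's x, y, z in rad, then the shift along the tool's x, y, z in mm, then the opening, from -1 (shut) to 1 (fully open), so that 0 is half open. In form: [[ax, ay, az, x, y, z, grip], ...]. A call has 1 to 10 rows; each row shifts and turns the pose as measured when the row begins, along the tool's axes as they then stand; what a row does not reach is not made up. A row lasts 1/10 s, in which the tool goes at most 50 mm and 8.59 degrees, less where a joint would pass 70% of its speed; a pose out of reach is approached as far as the arm can. A call with a gripper value outside its range is refused whole. The fingers move at their own pace and stop on an object; "squeeze" is the grip in N (left out, the last holds). Time passes only in rows, so rows that do not move let the fingers close. It gives the time, the measured TCP pose, the force and the opening at its end, in the units of the state.
- r.get_state(): the state, without advancing time (a new reading comes with each control period).
- r.capture(name): name is "side" or "top"; returns the picture (480x640x3 uint8, red, green, blue); there is no depth.
- r.camera_info(name): a dict with "vertical_fov" (degrees; the focal length in pixels is half the picture's height over the tangent of half this angle, whatever the lens; pixels are square), "cx", "cy" (the principal point, pixels), "k1" (the pictures are not rectified: a ray, as slopes to the right and down, at radius r is drawn at 1 + k1 r^2 times it, then the intrinsics apply), "view" (4x4, takes a point from world to camera coordinates). Camera axes: x right, y down, z forward; pixel columns grow to the right and rows downward; lengths in m; the calibration is good to about 2 mm. A picture is of the moment at which its call begins. camera_info takes no time and is no camera call.
- r.close_job(): hands the job in, once; it reports no verdict.
The state is a dict: "time_s": time; "joints": joint angles; "qd": joint speeds; "joint_torque": joint torques, N m; "tcp_pos": TCP position; "eef_rot": TCP orientation; "contact_force": force on the tool from outside, world axes, zero at the start; "moment": the same for the moment, N m; "gripper_width": finger opening in m.
Only numpy, scipy, OpenCV 4.12 (cv2) and the standard library are available. Lean on these libraries where they do the work, as an engineer would, in place of code of your own. Each camera call takes 0.05 s, during which the arm holds its last target.

## Working session

There is one attempt and no reset: what is moved stays moved. The work goes in short steps, Python scripts to look and compute and a tool call to move; the robot and the scene stay as the last step left them, time stands still between calls to the robot, and variables do not carry over. Pictures are saved under pics/ and viewed, and the job is handed in when it is done.

Besides the shell and the picture viewer there is one more tool, called after "Call:" by a JSON object that holds its "method" and its "body". step_arm: Moves the arm, as the interface text tells. Its arguments: {"type":"object","properties":{"deltas":{"type":"array","items":{"type":"array","items":{"type":"number"}}},"squeeze":{"type":"number"}},"required":["deltas"]}

```bash
mkdir -p pics; cat > h.py <<'E'
import numpy as np, cv2
from plant import r
def shot(n,f):
    im=r.capture(n); cv2.imwrite('pics/'+f,im[:,:,::-1]); return im
def K(n):
    c=r.camera_info(n); f=240/np.tan(np.radians(c['vertical_fov'])/2); return f,c['cx'],c['cy'],c['k1'],np.array(c['view'])
def proj(n,P):
    f,cx,cy,k,V=K(n); p=V[:3,:3]@np.array(P,float)+V[:3,3]; a=p[:2]/p[2]; s=1+k*(a@a); return a*s*f+[cx,cy]
def unproj(n,u,v,z):
    f,cx,cy,k,V=K(n); d=np.array([(u-cx)/f,(v-cy)/f]); a=d.copy()
    for _ in range(30): a=d/(1+k*(a@a))
    R=V[:3,:3]; o=-R.T@V[:3,3]; w=R.T@np.array([a[0],a[1],1]); return o+w*(z-o[2])/w[2]
E
python3 - <<'E'
from h import *
shot('side','s0.png');shot('top','t0.png')
for n in('side','top'):
    print(K(n)[:4]); V=K(n)[4]; print(-V[:3,:3].T@V[:3,3])
print(r.get_state())
E
```

```text
(np.float64(498.9601584473572), 313.823333665335, 244.88761292446458, -0.022741332141018603)
[ 0.51299387 -1.02672632  0.75849301]
(np.float64(575.2070226596204), 315.1552452957301, 246.24342405098974, -0.012364306323682428)
[0.49491308 0.08554288 1.34802542]
{'time_s': 0.1, 'joints': array([ 8.13638580e+01,  2.05863261e+01,  6.36873117e-01, -1.86214900e-02,
       -7.01343749e+01, -1.65071451e+01]), 'qd': array([-0.0503182 , -0.12096565,  0.10958313,  0.11737668,  0.07755021,
        0.0240889 ]), 'joint_torque': array([-1.03484264e-03, -5.84167099e+01,  2.93749702e+01,  7.01545939e+00,
        1.01423595e-02, -5.01058003e-05]), 'tcp_pos': array([0.28662499, 0.6106244 , 0.22570859]), 'eef_rot': array([-1.79992964e+02, -8.53472557e-02, -1.15149633e+02]), 'contact_force': array([-0.87248767, -0.19594904, -0.20701824]), 'moment': array([0.01379358, 0.00576221, 0.02761798]), 'gripper_width': 0.08755500623538613}
```

View pics/s0.png

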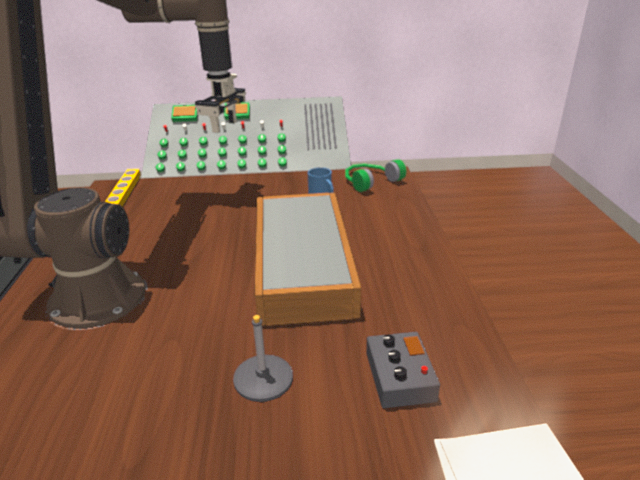

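View pics/t0.png

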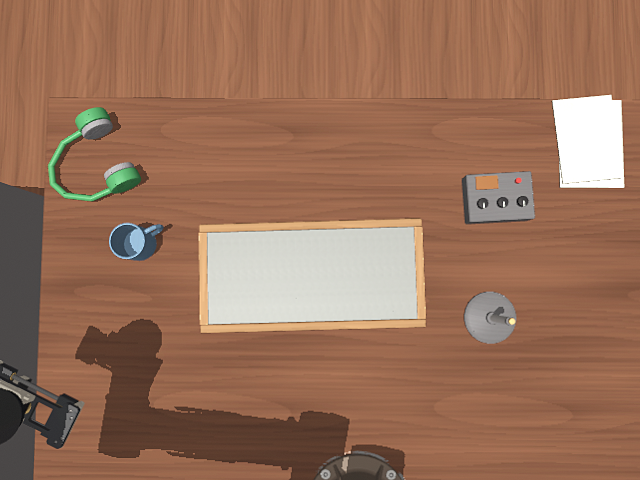

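```bash
python3 - <<'E'
import cv2,numpy as np
t=cv2.imread('pics/t0.png')
a=lambda x,y,w,h,s:cv2.resize(t[y:y+h,x:x+w],None,fx=s,fy=s,interpolation=cv2.INTER_CUBIC)
b=np.hstack([a(190,215,50,50,8),a(390,210,50,50,8)]);c=np.hstack([a(190,300,50,35,8),a(390,300,50,35,8)])
cv2.imwrite('pics/c1.png',cv2.resize(np.vstack([b,c]),None,fx=.88,fy=.88))
s=cv2.imread('pics/s0.png')
cv2.imwrite('pics/c2.png',np.hstack([a(455,280,75,75,5),cv2.resize(s[310:405,225:300],None,fx=4,fy=375/95)]))
E
```

```text
(no output)
```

View pics/c1.png

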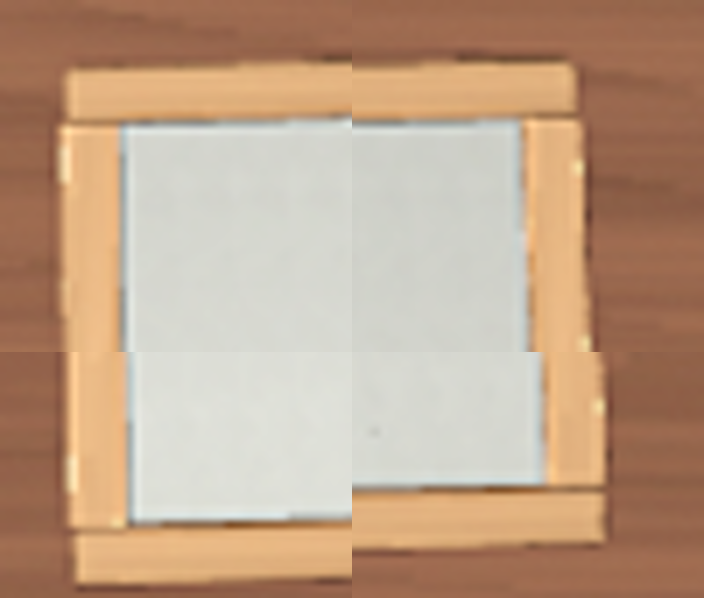

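View pics/c2.png

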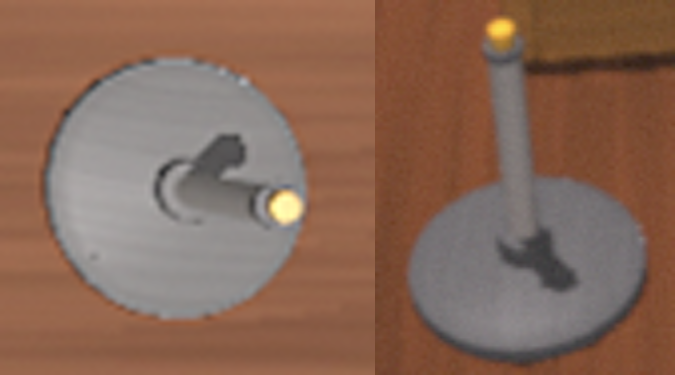

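```bash
python3 - <<'E'
from h import *
for nm,q in(('board',[(207.8,232.8),(414,227.3),(417.4,318.9),(208.75,324.1)]),('frame',[(199.4,224.9),(421.7,218.8),(425.8,326.8),(200.7,332.8)])):
    P=np.array([unproj('top',u,v,.09) for u,v in q]); print(nm,P.round(4).tolist(),P.mean(0).round(4))
    for d in (P[0]-P[1],P[3]-P[2],P[0]-P[3],P[1]-P[2]): print(np.linalg.norm(d).round(4),np.degrees(np.arctan2(d[1],d[0])).round(2))
print(unproj('top',489.9,317.5,.008),unproj('top',512.2,321.4,.162))
print(unproj('side',225+500/4,310+28/3.947,.162))
print(unproj('side',225+152.5/4,310+267/3.947,.008))
E
```

```text
board [[0.6137, 0.3373, 0.09], [0.6281, -0.116, 0.09], [0.4284, -0.1222, 0.09], [0.4141, 0.3313, 0.09]] [0.5211 0.1076 0.09  ]
0.4535 91.82
0.4538 91.81
0.1997 1.7
0.1998 1.77
frame [[0.6311, 0.3562, 0.09], [0.647, -0.133, 0.09], [0.4115, -0.1403, 0.09], [0.3951, 0.3486, 0.09]] [0.5212 0.1079 0.09  ]
0.4895 91.86
0.4891 91.92
0.2361 1.86
0.2356 1.76
[ 0.42831088 -0.30310027  0.008     ] [ 0.42830427 -0.30384331  0.162     ]
[ 0.60268114 -0.32027157  0.162     ]
[ 0.43088759 -0.31044274  0.008     ]
```

Call:
{"method": "step_arm", "body": {"deltas": [[0,0,-0.118,0,0,0,-1],[0,0,-0.118,0,0,0,-1],[0,0,-0.118,0,0,0,-1],[0,0,-0.118,0,0,0,-1],[0,0,0,0,0,0,-1]], "squeeze": 10}}

```text
time_s: 0.6
tcp_pos: [0.2861, 0.6093, 0.2228]
eef_rot: [179.9, -0.4, -87.1]
contact_force: [-0.1, -0.8, -0.3]
gripper_width: 0.0534
```

```bash
cat >> h.py <<'E'
from scipy.spatial.transform import Rotation as Ro
MID=np.array([.5211,.1077,.09]); YAW=1.8
def rel(y,x=0,z=0): 
    return MID+Ro.from_euler('z',YAW,degrees=True).apply([x,y,z])
def todo(P,yaw):
    s=r.get_state(); R=Ro.from_euler('xyz',s['eef_rot'],degrees=True); T=Ro.from_euler('xyz',[180,0,yaw],degrees=True)
    print('t',s['time_s'].__round__(2),'tcp',s['tcp_pos'].round(4),s['eef_rot'].round(2),'F',s['contact_force'].round(2),'w',round(s['gripper_width'],4))
    print('shift mm',(1000*R.inv().apply(np.array(P)-s['tcp_pos'])).round(1),'turn',(R.inv()*T).as_rotvec().round(4))
E
python3 -c "
from h import *
todo(rel(.13,0,.03),-88.2)"
```

```text
t 0.6 tcp [0.2861 0.6093 0.2228] [179.85  -0.35 -87.13] F [-0.14 -0.76 -0.35] w 0.0534
shift mm [ 382.1 -212.3  104.6] turn [ 0.0025 -0.0062  0.0186]
```

Call:
{"method": "step_arm", "body": {"deltas": [[0,0,0.009,40,-22,6,-1],[0,0,0.009,40,-22,6,-1],[0,0,0,40,-22,6,-1],[0,0,0,40,-22,6,-1],[0,0,0,40,-22,6,-1],[0,0,0,40,-22,8,-1],[0,0,0,40,-22,8,-1],[0,0,0,40,-22,8,-1],[0,0,0,30,-16,8,-1],[0,0,0,15,-8,5,-1]]}}

```text
time_s: 1.6
tcp_pos: [0.4973, 0.2364, 0.1533]
eef_rot: [179.8, -0.4, -90.1]
contact_force: [0.3, -0.2, -0.5]
gripper_width: 0.0007
```

```bash
python3 -c "
from h import *
todo(rel(.13,0,.01),-88.2)"
```

```text
t 1.6 tcp [0.4973 0.2364 0.1533] [179.83  -0.43 -90.13] F [ 0.26 -0.2  -0.49] w 0.0007
shift mm [ -1.7 -19.8  53.2] turn [ 0.0031 -0.0075 -0.0338]
```

Call:
{"method": "step_arm", "body": {"deltas": [[0.003,-0.007,-0.034,-1,-20,20,-1],[0,0,0,0,0,15,-1],[0,0,0,0,0,10,-1],[0,0,0,0,0,0,-1],[0,0,0,0,0,0,-1]]}}

```text
time_s: 2.1
tcp_pos: [0.5187, 0.2333, 0.1062]
eef_rot: [179.9, -0.1, -89.2]
contact_force: [0.8, 0.4, -0.0]
gripper_width: 0.0004
```

```bash
python3 -c "
from h import *
todo(rel(.13,0,.01),-88.2)"
```

```text
t 2.1 tcp [0.5187 0.2333 0.1062] [ 1.7994e+02 -8.0000e-02 -8.9250e+01] F [ 0.77  0.42 -0.03] w 0.0004
shift mm [-4.4  1.6  6.2] turn [ 0.001  -0.0013 -0.0183]
```

Call:
{"method": "step_arm", "body": {"deltas": [[0,0,-0.018,-4,1.6,6,-1],[0,0,0,0,0,4,-1],[0,0,0,0,0,2,-1],[0,0,0,0,0,0,-1]]}}

```text
time_s: 2.5
tcp_pos: [0.5169, 0.2394, 0.0951]
eef_rot: [-179.9, 0.0, -88.1]
contact_force: [-0.5, -0.2, 0.5]
gripper_width: 0.0004
```

Call:
{"method": "step_arm", "body": {"deltas": [[0,0,0,0,0,2,-1],[0,0,0,0,0,0,-1]]}}

```text
time_s: 2.7
tcp_pos: [0.517, 0.2396, 0.0933]
eef_rot: [-179.9, 0.1, -88.1]
contact_force: [0.2, 0.3, -0.6]
gripper_width: 0.0005
```

Call:
{"method": "step_arm", "body": {"deltas": [[0,0,0,0,0,2,-1],[0,0,0,0,0,0,-1]]}}

```text
time_s: 2.9
tcp_pos: [0.5171, 0.2397, 0.0914]
eef_rot: [-179.9, 0.1, -88.1]
contact_force: [0.4, 0.5, 0.4]
gripper_width: -0.0001
```

Call:
{"method": "step_arm", "body": {"deltas": [[0,0,0,0,0,1.5,-1],[0,0,0,0,0,0,-1]]}}

```text
time_s: 3.1
tcp_pos: [0.5173, 0.2397, 0.0899]
eef_rot: [-179.9, 0.1, -88.1]
contact_force: [-1.3, 0.5, 1.0]
gripper_width: 0.0003
```

Call:
{"method": "step_arm", "body": {"deltas": [[0,0,0,0,0,1,-1],[0,0,0,0,0,0,-1]]}}

```text
time_s: 3.3
tcp_pos: [0.5174, 0.2398, 0.0892]
eef_rot: [-179.8, 0.1, -88.1]
contact_force: [-0.7, -0.0, 2.6]
gripper_width: 0.0006
```

Call:
{"method": "step_arm", "body": {"deltas": [[0,0,0,0,0,1,-1],[0,0,0,0,0,0,-1]]}}

```text
time_s: 3.5
tcp_pos: [0.5174, 0.2398, 0.0885]
eef_rot: [-179.8, 0.1, -88.1]
contact_force: [-2.0, -0.2, 3.5]
gripper_width: 0.0006
```

Call:
{"method": "step_arm", "body": {"deltas": [[0,0,0,0,0,1,-1],[0,0,0,0,0,0,-1]]}}

```text
time_s: 3.7
tcp_pos: [0.5174, 0.2398, 0.0879]
eef_rot: [-179.8, 0.1, -88.1]
contact_force: [-1.7, -0.8, 5.0]
gripper_width: 0.0006
```

Call:
{"method": "step_arm", "body": {"deltas": [[0,0,0,0,0,-6,-1],[0,0,0,30,0,0,-1],[0,0,0,30,0,0,-1],[0,0,0,0,0,0,-1]]}}

```text
time_s: 4.1
tcp_pos: [0.5197, 0.1792, 0.0942]
eef_rot: [-179.8, 0.1, -87.9]
contact_force: [-0.2, 0.1, -1.1]
gripper_width: 0.0002
```

```bash
python3 -c "
from h import *
todo(rel(.07,0,.001),-88.2)"
```

```text
t 4.1 tcp [0.5197 0.1792 0.0942] [-1.798e+02  1.100e-01 -8.793e+01] F [-0.2   0.11 -1.15] w 0.0002
shift mm [1.5 0.9 3.1] turn [-0.0036  0.0019  0.0047]
```

Call:
{"method": "step_arm", "body": {"deltas": [[-0.003,0,0.004,0,1,3,-1],[0,0,0,0,0,1.5,-1],[0,0,0,0,0,0,-1]]}}

```text
time_s: 4.4
tcp_pos: [0.519, 0.1791, 0.0899]
eef_rot: [-180.0, 0.1, -88.2]
contact_force: [0.6, -3.2, 4.6]
gripper_width: 0.0006
```

Call:
{"method": "step_arm", "body": {"deltas": [[0,0,0,0,0,1,-1],[0,0,0,0,0,0,-1]]}}

```text
time_s: 4.6
tcp_pos: [0.5191, 0.1793, 0.09]
eef_rot: [-180.0, -0.0, -88.1]
contact_force: [-0.2, 0.2, -0.3]
gripper_width: 0.0004
```

Call:
{"method": "step_arm", "body": {"deltas": [[0,0,0,0,0,1,-1],[0,0,0,0,0,0,-1]]}}

```text
time_s: 4.8
tcp_pos: [0.5193, 0.1799, 0.0899]
eef_rot: [-179.9, -0.1, -88.0]
contact_force: [0.5, -1.1, 1.3]
gripper_width: 0.0001
```

Call:
{"method": "step_arm", "body": {"deltas": [[0,0,0,0,0,1,-1]]}}

```text
time_s: 4.9
tcp_pos: [0.5194, 0.1801, 0.0896]
eef_rot: [-179.9, -0.1, -88.0]
contact_force: [-5.5, -2.9, 16.3]
gripper_width: 0.0004
```

Call:
{"method": "step_arm", "body": {"deltas": [[0,0,0,0,0,1,-1]]}}

```text
time_s: 5.0
tcp_pos: [0.5194, 0.18, 0.0896]
eef_rot: [-179.9, -0.1, -87.9]
contact_force: [-5.5, -4.3, 17.4]
gripper_width: 0.0005
```

Call:
{"method": "step_arm", "body": {"deltas": [[0,0,0,0,0,1,-1]]}}

```text
time_s: 5.1
tcp_pos: [0.5194, 0.1801, 0.0896]
eef_rot: [-179.9, -0.2, -87.8]
contact_force: [-4.7, -4.6, 14.3]
gripper_width: 0.0006
```

Call:
{"method": "step_arm", "body": {"deltas": [[0,0,0,0,0,-4,-1],[0,0,-0.006,-28,0,0,-1],[0,0,0,0,0,0,-1],[0,0,0,0,0,2,-1],[0,0,0,0,0,1,-1],[0,0,0,0,0,0.4,-1]]}}

```text
time_s: 5.7
tcp_pos: [0.5186, 0.211, 0.0894]
eef_rot: [-179.9, -0.1, -87.4]
contact_force: [0.2, 0.5, 1.7]
gripper_width: 0.0006
```

Call:
{"method": "step_arm", "body": {"deltas": [[0,0,0,0,0,0.4,-1],[0,0,0,0,0,0.4,-1],[0,0,0,0,0,0.4,-1],[0,0,0,0,0,0.4,-1],[0,0,0,0,0,0.4,-1],[0,0,0,0,0,0.4,-1]]}}

```text
time_s: 6.3
tcp_pos: [0.5187, 0.211, 0.0877]
eef_rot: [-179.8, 0.0, -87.5]
contact_force: [-2.7, 1.2, 6.1]
gripper_width: 0.0006
```

Call:
{"method": "step_arm", "body": {"deltas": [[0,0,0,0,0,0.4,-1],[0,0,0,0,0,0.4,-1],[0,0,0,0,0,0.4,-1]]}}

```text
time_s: 6.6
tcp_pos: [0.5187, 0.211, 0.0873]
eef_rot: [-179.8, 0.0, -87.4]
contact_force: [-3.7, 1.5, 8.6]
gripper_width: 0.0004
```

Call:
{"method": "step_arm", "body": {"deltas": [[0,0,0,0,0,-6,-1],[0,0,0.014,35,0,0,-1],[0,0,0,35,0,0,-1],[0,0,0,0,0,0,-1],[0,0,0,0,0,2,-1],[0,0,0,0,0,0.4,-1],[0,0,0,0,0,0.4,-1]]}}

```text
time_s: 7.3
tcp_pos: [0.5218, 0.1388, 0.0903]
eef_rot: [-179.8, -0.1, -88.2]
contact_force: [-0.1, 1.1, 0.5]
gripper_width: 0.0008
```

```bash
python3 -c "
from h import *
todo(rel(.03,0,.000),-88.2)"
```

```text
t 7.3 tcp [0.5218 0.1388 0.0903] [-1.798e+02 -9.000e-02 -8.821e+01] F [-0.06  1.1   0.46] w 0.0008
shift mm [1.1 1.7 0.3] turn [-0.0034 -0.0015 -0.0002]
```

Call:
{"method": "step_arm", "body": {"deltas": [[0,0,0,0,0,0.4,-1],[0,0,0,0,0,0.4,-1],[0,0,0,0,0,0.4,-1]]}}

```text
time_s: 7.6
tcp_pos: [0.5218, 0.1392, 0.0898]
eef_rot: [-179.8, -0.2, -88.1]
contact_force: [-2.0, -2.1, 6.4]
gripper_width: 0.0004
```

Call:
{"method": "step_arm", "body": {"deltas": [[0,0,0,0,0,0.4,-1],[0,0,0,0,0,0.4,-1],[0,0,0,0,0,0.4,-1]]}}

```text
time_s: 7.9
tcp_pos: [0.5219, 0.1392, 0.0898]
eef_rot: [-179.8, -0.3, -87.9]
contact_force: [-1.0, -2.0, 4.7]
gripper_width: 0.0006
```

Call:
{"method": "step_arm", "body": {"deltas": [[0,0,0,0,0,0.4,-1],[0,0,0,0,0,0.4,-1],[0,0,0,0,0,0.4,-1]]}}

```text
time_s: 8.2
tcp_pos: [0.5219, 0.1392, 0.0899]
eef_rot: [-179.8, -0.5, -87.8]
contact_force: [-0.9, -3.5, 4.9]
gripper_width: 0.0007
```

Call:
{"method": "step_arm", "body": {"deltas": [[0,0,0,0,0,-3,-1],[0,0.005,-0.006,23,0,0,-1],[0,0,0,0,0,0,-1],[0,0,0,0,0,1.5,-1],[0,0,0,0,0,0.4,-1],[0,0,0,0,0,0.4,-1]]}}

```text
time_s: 8.8
tcp_pos: [0.5234, 0.1186, 0.0911]
eef_rot: [-179.8, -0.7, -87.3]
contact_force: [-0.1, -0.3, -0.6]
gripper_width: 0.0004
```

Call:
{"method": "step_arm", "body": {"deltas": [[0,0,0,0,0,0.4,-1],[0,0,0,0,0,0.4,-1],[0,0,0,0,0,0.4,-1]]}}

```text
time_s: 9.1
tcp_pos: [0.5235, 0.1193, 0.0897]
eef_rot: [-179.8, -0.7, -87.2]
contact_force: [-0.4, -0.3, -0.1]
gripper_width: 0.0007
```

Call:
{"method": "step_arm", "body": {"deltas": [[0,0,0,0,0,0.4,-1],[0,0,0,0,0,0.4,-1],[0,0,0,0,0,0.4,-1]]}}

```text
time_s: 9.4
tcp_pos: [0.5235, 0.1193, 0.0886]
eef_rot: [-179.8, -0.7, -87.2]
contact_force: [-0.8, 0.2, 2.5]
gripper_width: 0.0003
```

Call:
{"method": "step_arm", "body": {"deltas": [[0,0,0,0,0,0.4,-1],[0,0,0,0,0,0.4,-1],[0,0,0,0,0,0.4,-1]]}}

```text
time_s: 9.7
tcp_pos: [0.5235, 0.1193, 0.0883]
eef_rot: [-179.7, -0.7, -87.2]
contact_force: [-2.6, 0.4, 6.5]
gripper_width: 0.0004
```

Call:
{"method": "step_arm", "body": {"deltas": [[0,0,0,0,0,-6,-1],[0,0,0,-40,0,0,-1],[0,0,0,-40,0,0,-1],[0,0,0,0,0,0,-1]]}}

```text
time_s: 10.1
tcp_pos: [0.5203, 0.2011, 0.0946]
eef_rot: [-179.7, -0.6, -87.4]
contact_force: [0.1, -0.7, -0.4]
gripper_width: 0.0003
```

```bash
python3 -c "
from h import *
todo(rel(.093,0,.001),-88.2)"
```

```text
t 10.1 tcp [0.5203 0.2011 0.0946] [-179.66   -0.62  -87.39] F [ 0.14 -0.68 -0.44] w 0.0003
shift mm [0.4 2.2 3.6] turn [-0.0061 -0.0109  0.0142]
```

Call:
{"method": "step_arm", "body": {"deltas": [[-0.006,-0.011,0.014,0,2,2,-1],[0,0,0,0,0,1,-1],[0,0,0,0,0,0.4,-1],[0,0,0,0,0,0.4,-1],[0,0,0,0,0,0.4,-1]]}}

```text
time_s: 10.6
tcp_pos: [0.5178, 0.1997, 0.0901]
eef_rot: [179.9, 0.1, -88.3]
contact_force: [-0.6, 0.5, 0.8]
gripper_width: 0.0004
```

Call:
{"method": "step_arm", "body": {"deltas": [[0,0,0,0,0,0.4,-1],[0,0,0,0,0,0.4,-1],[0,0,0,0,0,0.4,-1]]}}

```text
time_s: 10.9
tcp_pos: [0.5181, 0.1992, 0.0891]
eef_rot: [180.0, 0.1, -88.4]
contact_force: [-1.4, -0.2, 1.8]
gripper_width: 0.0003
```

Call:
{"method": "step_arm", "body": {"deltas": [[0,0,0,0,0,0.4,-1],[0,0,0,0,0,0.4,-1],[0,0,0,0,0,0.4,-1]]}}

```text
time_s: 11.2
tcp_pos: [0.5181, 0.1992, 0.0884]
eef_rot: [180.0, 0.1, -88.4]
contact_force: [-2.4, 0.7, 6.4]
gripper_width: 0.0006
```

Call:
{"method": "step_arm", "body": {"deltas": [[0,0,0,0,0,0.4,-1],[0,0,0,0,0,0.4,-1]]}}

```text
time_s: 11.4
tcp_pos: [0.5181, 0.1992, 0.0884]
eef_rot: [180.0, 0.1, -88.3]
contact_force: [-2.9, -0.4, 7.0]
gripper_width: 0.0006
```

Call:
{"method": "step_arm", "body": {"deltas": [[0,0,0,0,0,-30,-1],[0,0,0,0,0,-50,-1],[0,0,0,45,0,-45,0.5],[0,0,0,50,8,0,1],[0,0,0,50,8,0,1],[0,0,0,50,8,0,1],[0,0,0,50,8,0,1],[0,0,0,50,8,0,1],[0,0,0,50,8,0,1],[0,0,0,40,8,0,1]]}}

```text
time_s: 12.4
tcp_pos: [0.4751, -0.1784, 0.2094]
eef_rot: [-179.8, -0.1, -87.7]
contact_force: [0.6, -0.2, -0.4]
gripper_width: 0.059
```

```bash
python3 -c "
from h import *
todo([.4283,-.3035,.2],-88.2)"
```

```text
t 12.4 tcp [ 0.4751 -0.1784  0.2094] [-1.7979e+02 -1.0000e-01 -8.7740e+01] F [ 0.64 -0.23 -0.36] w 0.059
shift mm [123.2  51.8   9.4] turn [-0.0037 -0.0018  0.008 ]
```

Call:
{"method": "step_arm", "body": {"deltas": [[-0.003,-0.002,0.008,40,18,0,1],[0,0,0,40,18,0,1],[0,0,0,40,15,0,1],[0,0,0,3,1,0,1],[0,0,0,0,0,0,1]]}}

```text
time_s: 12.9
tcp_pos: [0.4226, -0.3127, 0.2081]
eef_rot: [180.0, 0.0, -88.6]
contact_force: [-0.2, -0.3, -0.1]
gripper_width: 0.087
```

```bash
python3 -c "
from h import *
todo([.4283,-.3035,.099],-88.2)
shot('top','t1.png');shot('side','s1.png')"
```

```text
t 12.9 tcp [ 0.4226 -0.3127  0.2081] [ 1.7997e+02  1.0000e-02 -8.8600e+01] F [-0.15 -0.28 -0.13] w 0.087
shift mm [ -9.   -6.  109.1] turn [ 0.0005  0.0001 -0.007 ]
```

View pics/s1.png

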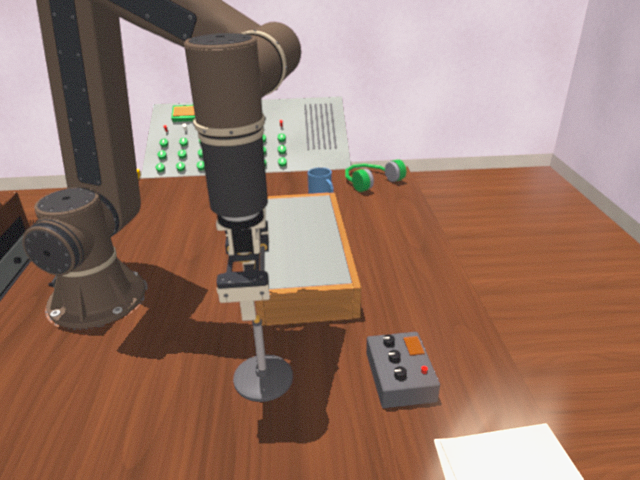

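```bash
python3 -c "
from h import *
print(proj('side',[.4283,-.3035,.162]),proj('side',[.4283,-.3035,.01]))"
```

```text
[255.40967547 316.14466312] [261.87869602 374.44205812]
```

Call:
{"method": "step_arm", "body": {"deltas": [[0,0,-0.007,-9,-6,0,1],[0,0,0,0,0,20,1],[0,0,0,0,0,0,1],[0,0,0,0,0,0,1]]}}

```text
time_s: 13.4
tcp_pos: [0.4323, -0.2975, 0.189]
eef_rot: [-179.9, -0.0, -87.7]
contact_force: [-0.2, -0.6, 0.8]
gripper_width: 0.0876
```

```bash
python3 -c "
from h import *
todo([.4283,-.3035,.1],-88.2)"
```

```text
t 13.4 tcp [ 0.4323 -0.2975  0.189 ] [-1.7991e+02 -2.0000e-02 -8.7670e+01] F [-0.17 -0.64  0.84] w 0.0876
shift mm [ 5.8  4.4 89. ] turn [-0.0015 -0.0004  0.0093]
```

Call:
{"method": "step_arm", "body": {"deltas": [[0,0,0.006,4,3,0,1],[0,0,0,0,0,0,1],[0,0,0,0,0,15,1],[0,0,0,0,0,20,1],[0,0,0,0,0,20,1],[0,0,0,0,0,15,1],[0,0,0,0,0,5,1],[0,0,0,0,0,0,1],[0,0,0,0,0,0,1]]}}

```text
time_s: 14.3
tcp_pos: [0.4338, -0.3027, 0.1181]
eef_rot: [-179.4, -0.3, -87.9]
contact_force: [-1.0, 0.1, -0.6]
gripper_width: 0.0875
```

```bash
python3 -c "
from h import *
todo([.4285,-.3035,.1],-88.2)"
```

```text
t 14.3 tcp [ 0.4338 -0.3027  0.1181] [-179.39   -0.27  -87.92] F [-1.04  0.15 -0.63] w 0.0875
shift mm [ 0.5  5.5 18. ] turn [-0.0106 -0.0046  0.0048]
```

Call:
{"method": "step_arm", "body": {"deltas": [[-0.01,-0.004,0.004,0.5,5.5,0,1],[0,0,0,0,0,0,1],[0,0,0,0,0,9,1],[0,0,0,0,0,7,1],[0,0,0,0,0,0,1],[0,0,0,0,0,0,1]]}}

```text
time_s: 14.9
tcp_pos: [0.4291, -0.304, 0.1031]
eef_rot: [-179.8, -0.1, -88.2]
contact_force: [0.6, 0.6, -0.3]
gripper_width: 0.0877
```

```bash
python3 -c "
from h import *
todo([.4285,-.3035,.1],-88.2)"
```

```text
t 14.9 tcp [ 0.4291 -0.304   0.1031] [-1.798e+02 -9.000e-02 -8.817e+01] F [ 0.62  0.58 -0.3 ] w 0.0877
shift mm [-0.5  0.6  3.1] turn [-0.0035 -0.0016  0.0005]
```

Call:
{"method": "step_arm", "body": {"deltas": [[-0.003,-0.001,0,0,0,3,1],[0,0,0,0,0,0,-1],[0,0,0,0,0,0,-1],[0,0,0,0,0,0,-1],[0,0,0,0,0,0,-1],[0,0,0,0,0,0,-1],[0,0,0,0,0,0,-1],[0,0,0,0,0,0,-1],[0,0,0,0,0,0,-1]], "squeeze": 40}}

```text
time_s: 15.8
tcp_pos: [0.4294, -0.3041, 0.1001]
eef_rot: [-180.0, -0.0, -88.2]
contact_force: [-0.1, 0.3, 1.0]
gripper_width: 0.0292
```

```bash
python3 -c "
from h import *
todo([.4285,-.3035,.1],-88.2);print(r.get_state()['moment'])"
```

```text
t 15.8 tcp [ 0.4294 -0.3041  0.1001] [-1.7996e+02 -5.0000e-02 -8.8160e+01] F [-0.12  0.35  0.99] w 0.0292
shift mm [-0.6  0.9  0.1] turn [-0.0007 -0.0008  0.0008]
[0.0049898  0.00929453 0.003246  ]
```

Call:
{"method": "step_arm", "body": {"deltas": [[0,0,0,0,0,0,-1],[0,0,0,0,0,0,-1],[0,0,0,0,0,0,-1],[0,0,0,0,0,0,-1]]}}

```text
time_s: 16.2
tcp_pos: [0.4296, -0.3042, 0.1001]
eef_rot: [-179.9, -0.1, -88.2]
contact_force: [0.1, 0.1, 0.8]
gripper_width: 0.0154
```

Call:
{"method": "step_arm", "body": {"deltas": [[0,0,0,0,0,-3,-1],[0,0,0,0,0,-5,-1],[0,0,0,0,0,-10,-1],[0,0,0,0,0,-5,-1],[0,0,0,0,0,0,-1]]}}

```text
time_s: 16.7
tcp_pos: [0.4264, -0.3026, 0.1221]
eef_rot: [179.7, 0.2, -88.3]
contact_force: [0.4, -0.1, -8.2]
gripper_width: 0.0152
```

```bash
python3 -c "
from h import *
todo([.4285,-.3035,.1],-88.2);print(r.get_state()['moment'])
shot('top','t2.png');shot('side','s2.png')
a=cv2.imread('pics/s2.png')[230:430,200:330];b=cv2.imread('pics/t2.png')[240:370,430:560]
cv2.imwrite('pics/c3.png',np.hstack([cv2.resize(a,(390,600)),cv2.resize(b,(400,400)) if 0 else cv2.copyMakeBorder(cv2.resize(b,(400,400)),0,200,0,0,0)]))"
```

```text
t 16.7 tcp [ 0.4264 -0.3026  0.1221] [ 1.7968e+02  1.7000e-01 -8.8250e+01] F [ 0.43 -0.09 -8.25] w 0.0152
shift mm [ 1.  -2.2 22.1] turn [ 0.0056  0.003  -0.0009]
[-0.11220419 -0.1088792   0.00018032]
```

View pics/c3.png

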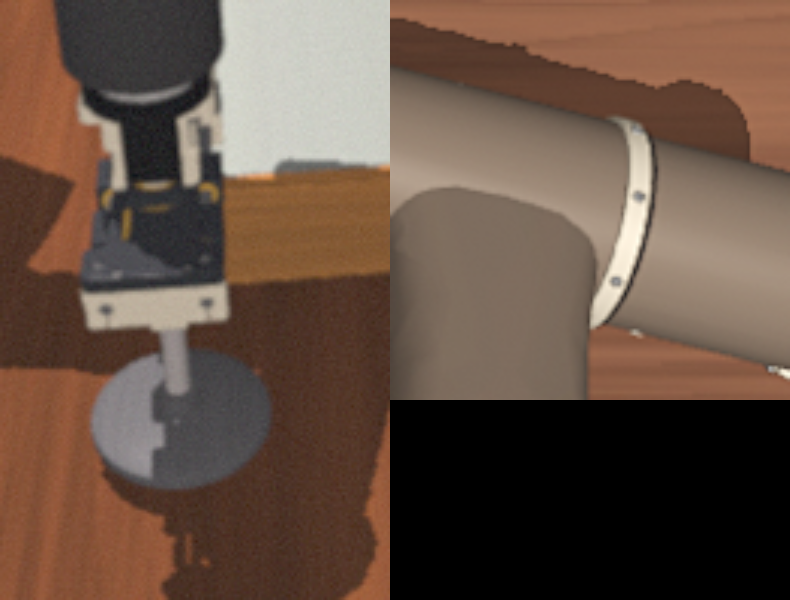

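Call:
{"method": "step_arm", "body": {"deltas": [[0.005,0.003,0,0,0,-25,-1],[0,0,0,0,0,-35,-1],[0,0,0,0,0,-35,-1],[0,0,0,0,0,-30,-1],[0,0,0,-15,0,-15,-1],[0,0,0,-30,-5,0,-1],[0,0,0,-40,-8,0,-1],[0,0,0,-40,-8,0,-1],[0,0,0,-30,-5,0,-1],[0,0,0,-20,-5,0,-1]]}}

```text
time_s: 17.8
tcp_pos: [0.4494, -0.1221, 0.2635]
eef_rot: [179.6, 0.3, -88.7]
contact_force: [1.2, 0.4, -7.5]
gripper_width: 0.0155
```

```bash
python3 -c "
from h import *
todo(rel(.051,0,.125),-88.2)"
```

```text
t 17.8 tcp [ 0.4494 -0.1221  0.2635] [179.61   0.28 -88.71] F [ 1.21  0.38 -7.51] w 0.0155
shift mm [-278.9  -76.7   49.3] turn [ 0.0068  0.0049 -0.009 ]
```

Call:
{"method": "step_arm", "body": {"deltas": [[0.006,0.005,-0.009,-30,-8,3,-1],[0,0,0,-40,-11,3,-1],[0,0,0,-40,-11,3,-1],[0,0,0,-40,-11,3,-1],[0,0,0,-40,-11,3,-1],[0,0,0,-35,-10,3,-1],[0,0,0,-25,-7,3,-1],[0,0,0,-12,-3,3,-1],[0,0,0,-3,0,0,-1],[0,0,0,0,0,0,-1]]}}

```text
time_s: 18.8
tcp_pos: [0.5107, 0.1589, 0.2348]
eef_rot: [179.7, -0.0, -88.0]
contact_force: [-0.2, 0.2, -8.0]
gripper_width: 0.0155
```

```bash
python3 -c "
from h import *
todo(rel(.051,0,.125),-88.2)"
```

```text
t 18.8 tcp [0.5107 0.1589 0.2348] [ 1.797e+02 -2.000e-02 -8.801e+01] F [-0.25  0.25 -8.04] w 0.0155
shift mm [ 0.5 -8.9 19.7] turn [ 0.0052 -0.0003  0.0033]
```

Call:
{"method": "step_arm", "body": {"deltas": [[0.005,0,0.003,0.5,-8,0,-1],[0,0,0,0,0,10,-1],[0,0,0,0,0,12,-1],[0,0,0,0,0,8,-1],[0,0,0,0,0,0,-1],[0,0,0,0,0,0,-1]]}}

```text
time_s: 19.4
tcp_pos: [0.5183, 0.1545, 0.2015]
eef_rot: [179.9, -0.1, -88.4]
contact_force: [-0.3, 0.7, -6.8]
gripper_width: 0.015
```

```bash
python3 -c "
from h import *
todo(rel(.051,0,.100),-88.2)
shot('side','s3.png')"
```

```text
t 19.4 tcp [0.5183 0.1545 0.2015] [ 1.7992e+02 -8.0000e-02 -8.8430e+01] F [-0.32  0.7  -6.84] w 0.015
shift mm [-4.2 -1.3 11.5] turn [ 0.0015 -0.0013 -0.0041]
```

View pics/s3.png

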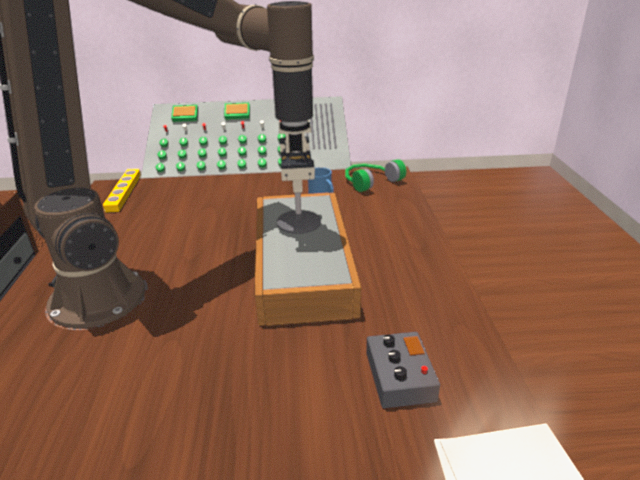

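Stand hangs upright above the board, base around (299,222). I'll correct the lateral position and lower.

Call:
{"method": "step_arm", "body": {"deltas": [[0.001,-0.001,-0.004,-4,-1.3,0,-1],[0,0,0,0,0,3,-1],[0,0,0,0,0,2,-1],[0,0,0,0,0,0,-1],[0,0,0,0,0,0,-1]]}}

```text
time_s: 19.95
tcp_pos: [0.5201, 0.1596, 0.1972]
eef_rot: [-179.9, 0.1, -88.1]
contact_force: [0.5, 0.4, -7.3]
gripper_width: 0.0154
```

```bash
python3 -c "
from h import *
todo(rel(.051,0,.100),-88.2)"
```

```text
t 19.95 tcp [0.5201 0.1596 0.1972] [-1.7992e+02  5.0000e-02 -8.8150e+01] F [ 0.53  0.45 -7.3 ] w 0.0154
shift mm [0.9 0.6 7.2] turn [-0.0014  0.0009  0.0009]
```

Call:
{"method": "step_arm", "body": {"deltas": [[-0.001,0.001,0,0.9,0,2,-1],[0,0,0,0,0,2,-1],[0,0,0,0,0,1,-1],[0,0,0,0,0,0,-1]]}}

```text
time_s: 20.35
tcp_pos: [0.5201, 0.1586, 0.1919]
eef_rot: [-180.0, -0.0, -88.1]
contact_force: [0.1, 0.4, -7.0]
gripper_width: 0.0151
```

Call:
{"method": "step_arm", "body": {"deltas": [[0,0,0,0,0,0.7,-1],[0,0,0,0,0,0.7,-1]]}}

```text
time_s: 20.55
tcp_pos: [0.5202, 0.1586, 0.1905]
eef_rot: [-180.0, -0.0, -88.1]
contact_force: [-0.2, 0.1, -7.9]
gripper_width: 0.0156
```

Call:
{"method": "step_arm", "body": {"deltas": [[0,0,0,0,0,0.5,-1],[0,0,0,0,0,0.5,-1]]}}

```text
time_s: 20.75
tcp_pos: [0.5203, 0.1586, 0.1897]
eef_rot: [-180.0, -0.0, -88.1]
contact_force: [-3.3, 0.2, -3.1]
gripper_width: 0.0154
```

Call:
{"method": "step_arm", "body": {"deltas": [[0,0,0,0,0,0.5,-1],[0,0,0,0,0,0.5,-1]]}}

```text
time_s: 20.95
tcp_pos: [0.5203, 0.1586, 0.1897]
eef_rot: [-179.9, -0.0, -88.1]
contact_force: [-3.3, -0.2, -1.1]
gripper_width: 0.0156
```

```bash
python3 -c "
from h import *
todo(rel(.051,0,.100),-88.2);print(r.get_state()['moment'])"
```

```text
t 20.95 tcp [0.5203 0.1586 0.1897] [-179.92   -0.    -88.12] F [-3.27 -0.2  -1.07] w 0.0156
shift mm [-0.1  0.8 -0.3] turn [-0.0015 -0.      0.0013]
[-0.11178688  1.18444495 -0.04154633]
```

Call:
{"method": "step_arm", "body": {"deltas": [[0,0,0,0,0,0,-1],[0,0,0,0,0,0,-1],[0,0,0,0,0,0,-1]], "squeeze": 5}}

```text
time_s: 21.25
tcp_pos: [0.5204, 0.1586, 0.1898]
eef_rot: [-179.9, 0.0, -88.1]
contact_force: [-1.5, 0.1, -3.7]
gripper_width: 0.0159
```

Call:
{"method": "step_arm", "body": {"deltas": [[0,0,0,0,0,0,-0.5],[0,0,0,0,0,0,-0.5],[0,0,0,0,0,0,0],[0,0,0,0,0,0,0.5],[0,0,0,0,0,0,1],[0,0,0,0,0,0,1],[0,0,0,0,0,0,1],[0,0,0,0,0,0,1]]}}

```text
time_s: 22.05
tcp_pos: [0.5239, 0.1599, 0.1932]
eef_rot: [-179.4, 0.2, -88.0]
contact_force: [0.4, -1.0, -0.9]
gripper_width: 0.0644
```

```bash
python3 -c "
from h import *
todo(rel(.051,0,.100),-88.2);shot('side','s4.png')
cv2.imwrite('pics/c4.png',cv2.resize(cv2.imread('pics/s4.png')[130:280,230:380],None,fx=4,fy=4))"
```

```text
t 22.05 tcp [0.5239 0.1599 0.1932] [-1.7943e+02  1.6000e-01 -8.8050e+01] F [ 0.44 -1.   -0.86] w 0.0644
shift mm [1.1 4.5 3.1] turn [-0.0099  0.0027  0.0026]
```

View pics/c4.png

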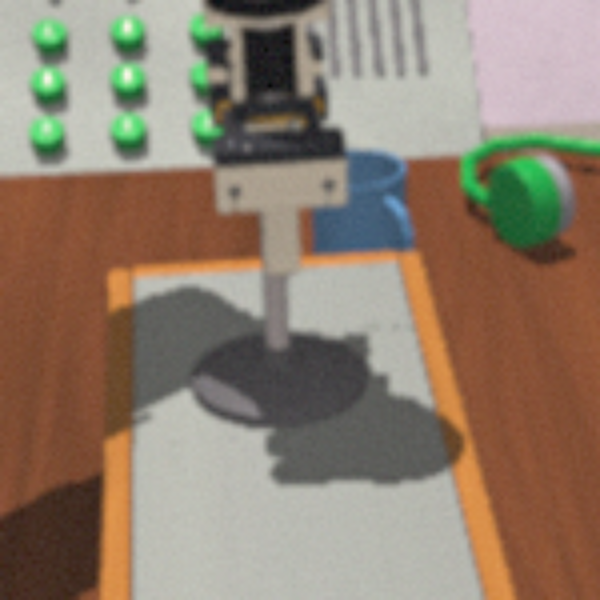

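Call:
{"method": "step_arm", "body": {"deltas": [[0,0,0,0,0,0,1],[0,0,0,0,0,0,1],[0,0,0,0,0,-10,1],[0,0,0,0,0,-20,1],[0,0,0,0,0,-30,1],[0,0,0,0,0,-40,1],[0,0,0,0,0,-40,1]]}}

```text
time_s: 22.8
tcp_pos: [0.5199, 0.1579, 0.3342]
eef_rot: [180.0, -0.2, -88.1]
contact_force: [1.3, 0.3, 0.1]
gripper_width: 0.0875
```

Call:
{"method": "step_arm", "body": {"deltas": [[0,0,0,-40,10,-10,1],[0,0,0,-50,20,0,1],[0,0,0,-50,20,0,1],[0,0,0,-50,20,0,1],[0,0,0,-50,20,0,1],[0,0,0,-50,20,0,1],[0,0,0,-20,20,0,1],[0,0,0,0,0,0,1],[0,0,0,0,0,0,1]]}}

```text
time_s: 23.7
tcp_pos: [0.3857, 0.4545, 0.3593]
eef_rot: [-179.1, 0.5, -88.2]
contact_force: [0.5, -0.0, 0.2]
gripper_width: 0.0874
```

```bash
python3 -c "
from h import *
todo(rel(.051,0,.100),-88.2);shot('side','s5.png');shot('top','t5.png')
a=cv2.resize(cv2.imread('pics/s5.png')[160:280,250:350],(400,480));b=cv2.resize(cv2.imread('pics/t5.png')[230:330,240:340],(400,400))
cv2.imwrite('pics/c5.png',np.hstack([a,cv2.copyMakeBorder(b,0,80,0,0,0)]))
a,b=cv2.imread('pics/t0.png'),cv2.imread('pics/t5.png')
for m in ((100,215,70,50),(455,165,90,65)):
  x,y,w,h=m;print(cv2.absdiff(a,b)[y:y+h,x:x+w].mean())"
```

```text
t 23.7 tcp [0.3857 0.4545 0.3593] [-179.09    0.46  -88.24] F [ 0.5  -0.01  0.23] w 0.0874
shift mm [ 301.2 -121.9  168.9] turn [-0.016   0.008  -0.0008]
1.4372380952380952
1.5460968660968661
```

View pics/c5.png

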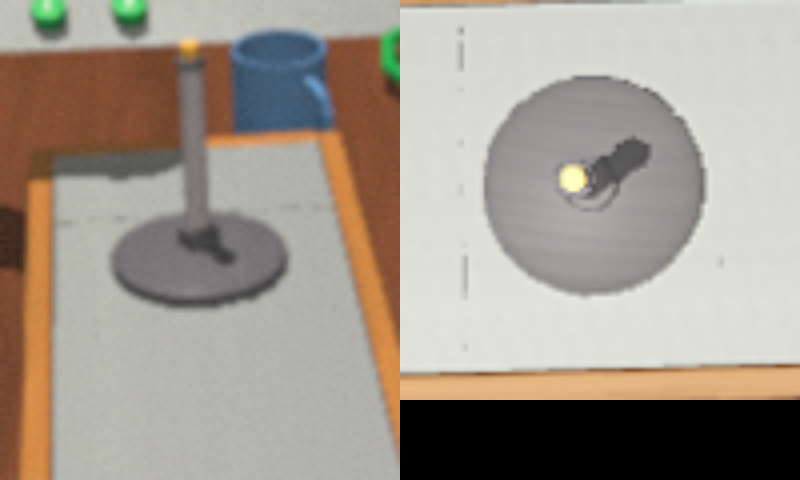

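View pics/t5.png

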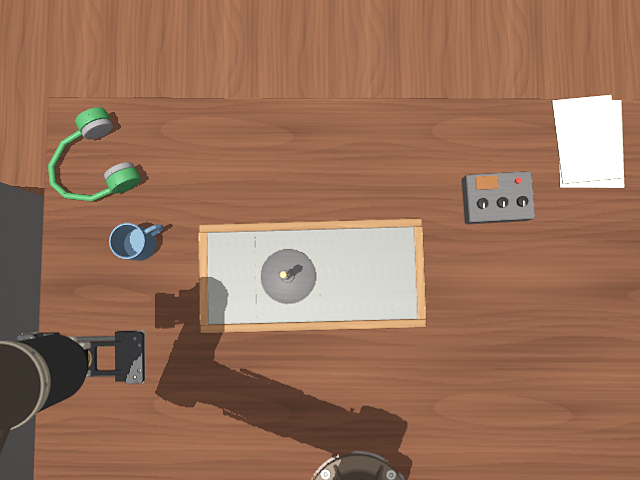

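```bash
python3 -c "
from h import *
R=Ro.from_euler('z',-YAW,degrees=True)
f=lambda u,v,z:(1000*R.apply(unproj('top',u,v,z)-MID)).round(1)
print(f(255.3,260,.09),f(320,295.5,.09)) 
print('base',f(240+194.5/4,230+185.5/4,.098),'tip',f(240+172/4,230+179/4,.252))"
```

```text
[ 37.1 122.9   0. ] [-43.9 -16.9   0. ]
base [-0.7 50.1  8. ] tip [ -0.6  52.  162. ]
```

```bash
python3 -c "
from h import *
print(r.close_job())"
```

```text
the job is handed in; nothing more can be done
None
```

The microphone stand is upright on the board over the bearer, half-way between the rails. The gripper is clear and the job was handed in at about 24 s.

- **Finding the bearer:** I pressed with closed fingertips at six places along the board. It was stiff at riser y ≈ 31 and 72 mm. It gave equally at y ≈ 11.5 and 91.5 mm (about 1.7 mm at 6.5 N), and more at 103 and 132 mm. That puts the bearer's middle at y ≈ 51 mm, give or take about 3 mm.
- **Placing the stand:** I gripped the stem at about 119 mm, lowered it slowly until it touched, let go and backed away.
- **Last checks:** In the top picture the base centre is at about x = -0.7, y = 50 mm and the tip at about y = 52 mm. That is upright to within the camera's accuracy. The mug and preamp areas look the same as at the start, and nothing is touching the robot.
- **Pressing too hard once:** At y ≈ 72 mm a press over the bearer went to about 17 N. That is above the 4–6 N intended but below the 25 N limit. Most later presses were about 5–7 N, with one of 8.6 N.
- **Faint lines on the board:** The final pictures show faint straight lines across the board at y ≈ 123 mm and one mark at y ≈ -17 mm. They are symmetric about y ≈ 53 mm, and I took them to be seams of the flexing board rather than damage, but I couldn't check further. I did not measure sag under the stand separately.

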